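# Stamp the request slip at the sample cabinet

### The job

Take the hand stamp from its stand and stamp the top request slip inside its printed box, square to the box and the right way up (the stamp's white-label side towards the foot of the slip): set it down softly, press straight down until the die bears on the paper with a steady push of about 15 N (never above 25 N), hold that for a second, then lift it straight up without sliding it or smearing the mark. Put the stamp back upright in its stand without stamping there and let go; leave the rack, bottle and jar where they are.

Things in the scene. Friction and masses are not known exactly. Their poses are not given: they have to be found in the camera images.
- stamp: Pre-inked hand stamp, 200 to 250 g, 94 mm tall. This is its black skirt: a hollow frame 40 (x) by 60 (y) by 34 mm high, open underneath; origin at the centre of its underside, z up. On it a grey sprung handle slides down; its grip is a block 30 (x) by 46 mm (y), 46 to 90 mm above the underside at rest. A blank white label on its front (-x) wraps onto the front half of its black top.
- stamp_grip (a point): Centre of the grip of the stamp's handle, 68 mm above the underside at rest; goes down with the handle (9 mm at most). The spring takes 3 N to start and 0.7 N more per mm. The die sits 6 mm up in the skirt: on a flat surface it lands at 7 N, then the push rises steeply (its foam backing yields 1 mm per 15 N). 12 to 20 N in all on the slip (stamp's weight included) marks well; over 25 N spoils it.
- stamp_front (a point): Middle of the outer front (-x) face of the skirt, 17 mm above its underside.
- stamp_stand: Fixed low dark steel tray, 54 (x) by 74 mm (y), where the stamp stands at the start. Origin at the centre of its underside. Floor 4 mm thick, walls 3 mm thick rising to 12 mm; inside 48 by 68 mm, so the stamp has 4 mm of play all round. The stamp's length (y) lies along the stand's y; it may stand there either way round.
- slip_holder: Fixed aluminium base, 170 (x) by 116 (y) by 6 mm thick, with a 34 mm high back stop at its +x end. Origin at the centre of its underside. On it a glued pad of request slips, 148 (x) by 105 mm (y), foot towards -x. The pad is 5 to 20 mm thick (its top 11 to 26 mm above the origin): not measured, to be found by touch.
- slip_box (a point): Centre of the slip's printed box seen from above, but at the height of the base plate's upper face: the pad's unknown thickness lies above this point. The box is a dark outline, 52 (x) by 74 mm (y), near the slip's foot; axes as the slip_holder's. The stamp fits in it with 6 to 7 mm to spare on each side, right way up when its x and y axes point as the box's.
- tube_rack: Bystander: open black rack, 75 by 125 mm, with four yellow-capped tubes, 106 mm high. Origin under its centre. Loose.
- reagent_bottle: Bystander: white bottle, 60 mm across, 130 mm high. Origin under its centre. Loose.
- sample_jar: Bystander: small jar, 48 mm across, 65 mm high. Origin under its centre. Loose.
Things that resemble listed ones, but are neither listed nor needed, are in the scene too. Of the things shaped like the stamp_stand, the steel one is meant.

How it is judged (in metres and radians):
On the way, in this order (a step that is already met when the one before it is completed fails the run):
1. the stamp stands square and the right way up inside the printed box, pressed until the die bears on the slip, with 11 to 22 N held for 0.6 s (x of stamp in the frame of slip_box between -0.007 and 0.007 m and y of stamp in the frame of slip_box between -0.007 and 0.007 m and angle between the y axis of stamp and the y axis of slip_box, either way round below 0.12 rad and x of stamp_front in the frame of slip_box below -0.01 m and angle between stamp's own z axis and vertical below 0.035 rad and distance between stamp_grip and stamp below 0.063 m and contact force between stamp and slip_holder between 11 and 22 N), for 0.6 s.
2. the stamp is lifted clear, straight up over the box (within 12 mm of its centre on either axis) (z of stamp in the frame of slip_box above 0.026 m and contact force between stamp and slip_holder below 0.05 N and x of stamp in the frame of slip_box between -0.012 and 0.012 m and y of stamp in the frame of slip_box between -0.012 and 0.012 m), for 0.1 s.
At the end, for the whole second after the job is handed in: The slip has been stamped and the stamp lifted off it; the stamp stands upright (within 3 degrees) on the floor of its stand (within 2.5 mm in height, between its walls), at rest and released. Rack, bottle and jar are where they were (z of stamp in the frame of stamp_stand between 0.002 and 0.0065 m and horizontal distance between stamp and stamp_stand below 0.008 m and angle between stamp's own z axis and vertical below 0.05 rad and linear speed of stamp below 0.02 m/s and contact force between the fingers and stamp below 0.05 N and distance of each of tube_rack, reagent_bottle, sample_jar from where it was at the start of the episode below 0.02 m); the robot touches nothing.
It fails at once if more than 25 N on the slip (contact force between stamp and slip_holder above 25 N).
It fails at once if the stamp touches the slip or its base outside the printed box (more than 10 mm off its centre on either axis) (contact force between stamp and slip_holder above 0.5 N and (x of stamp in the frame of slip_box above 0.01 m or x of stamp in the frame of slip_box below -0.01 m or y of stamp in the frame of slip_box above 0.01 m or y of stamp in the frame of slip_box below -0.01 m)).
It fails at once if the stamp slides or is rocked (faster than 5 mm/s or 0.2 rad/s) while the die is on the slip: a smeared mark (distance between stamp_grip and stamp below 0.0625 m and contact force between stamp and slip_holder above 7 N and (linear speed of stamp above 0.005 m/s or angular speed of stamp above 0.2 rad/s)).
It fails at once if the stamp is pressed down (handle 5.5 mm or more) in its stand or anywhere else than on the slip's box (distance between stamp_grip and stamp below 0.0625 m and horizontal distance between stamp and slip_box above 0.02 m).
It fails at once if a bystander is displaced by more than 20 mm (distance of any of tube_rack, reagent_bottle, sample_jar from where it was at the start of the episode above 0.02 m).
It also fails if it takes over 64 s, if anything falls off the work surface, if the arm or the gripper's body presses on something with over 40 N, if the wrist force passes 120 N, or if a joint passes its speed limit or range.

### The arm

A 7-joint arm with a two-finger parallel gripper is mounted at the origin on the work surface. World frame = base frame: x ahead of the robot, y to its left, z up, the work surface at z = 0. Lengths are in m, angles in degrees, forces in N, time in s.
With the tool pointing down it reaches from about 0.425 to 0.875 m from the base axis. Payload 4.7 kg.
Tool frame: the origin (TCP) lies at the centre of the arm's flange, where the gripper is bolted on; the fingertips stand 182 mm ahead of it and the grasp point (between the pads) lies 164 mm ahead of it; z points along the fingers, x is the direction in which the jaws open and shut, and the axes are right-handed (so a half turn about z gives the same grasp; the last joint's range is limited). The gripper opens to 87 mm and grips with 3 to 60 N. Pads are 19 mm wide; open, the fingers measure 117 mm over their backs; the gripper's body (75 mm by 190 mm) begins 51 mm behind the grasp point.
Start: joints at [-68.807, 18.392, -4.016, 83.108, 1.295, 78.541, -3.26], TCP at [0.226, 0.609, 0.405] pointing down, gripper open.
Joint ranges: [-163.93, 163.93], [-17.29, 119.83], [-79.2, 71.16], [3.27, 140.29], [-89.18, 269.18], [5.43, 117.66], [-154.24, 154.24]. Speed limits (degrees/s): [147.25, 147.25, 180, 180, 180, 180, 180].

### API

Orientations are given as [roll, pitch, yaw] about the fixed x, y, z axes, in that order (R = Rz(yaw) Ry(pitch) Rx(roll)).
In Python, from cell import env gives the robot as it stands. The module is installed in compiled form; this text tells all that it offers.
- The arm moves only by the tool carry_out, never from a script. Its argument "increments" is a list of rows, each a list of 5 numbers: the shift along the world's x, y, z in m, then the turn about the world's z in degrees, then the gripper's target within -1 to 1 (shut at 1, half-way at 0, fully open at -1). In form: [[dx, dy, dz, spin, jaw], ...]. A call has 1 to 20 rows; each row is the pose to reach, as a shift and turn from the pose commanded when the call began; what a row does not reach only later rows make up. A row lasts 1/10 s, in which the tool goes at most 50 mm and 8.59 degrees, less where a joint would pass 70% of its speed; a pose out of reach is approached as far as the arm can. A call with a gripper value outside its range is refused whole. The fingers move at their own pace and stop on an object; "grip_force" is the grip in N (left out, the last holds). Time passes only in rows, so rows that repeat a pose let the fingers close. It gives the time, the measured TCP pose, the force and the opening at its end, in the units of the state.
- env.get_obs(): the state, without advancing time (a new reading comes with each control period).
- env.read_camera(name): name is "scene" or "top" or "wrist"; returns (picture, depth): 384x512x3 uint8, red, green, blue; 384x512 float32, m along the optical axis (not along the pixel's ray), 0 where there is no reading.
- env.get_calibration(name): a dict with "K" (3x3 intrinsics, pixels), "camera_from_world" (4x4, takes a point from world to camera coordinates); the wrist camera has in their place "T_tool_cam" (4x4, takes a point from camera to tool coordinates, whose origin is the TCP and whose axes are the tool frame's). Camera axes: x right, y down, z forward; pixel columns grow to the right and rows downward; lengths in m; the calibration is good to about 2 mm. A picture is of the moment at which its call begins: read the wrist's pose just before it. get_calibration takes no time and is no camera call.
- env.sign_off(): hands the job in, once; it reports no verdict.
The state is a dict: "time_s": time; "qpos": joint angles; "joint_velocities": joint speeds; "effort": joint torques, N m; "tool_pos": TCP position; "tool_rot": TCP orientation; "force": force on the tool from outside, world axes, zero at the start; "wrist_torque": the same for the moment, N m; "grip_width": finger opening in m.
Only numpy, scipy, OpenCV 4.12 (cv2) and the standard library are available. Lean on these libraries where they do the work, as an engineer would, in place of code of your own. Each camera call takes 0.05 s, during which the arm holds its last target.

## Working session

There is one attempt and no reset: what is moved stays moved. The work goes in short steps, Python scripts to look and compute and a tool call to move; the robot and the scene stay as the last step left them, time stands still between calls to the robot, and variables do not carry over. Pictures are saved under pics/ and viewed, and the job is handed in when it is done.

Besides the shell and the picture viewer there is one more tool, called in YAML: its name, and indented under it one key for each argument. carry_out: Moves the arm, as the interface text tells. Its arguments: {"type":"object","properties":{"increments":{"type":"array"},"grip_force":{"type":"number"}},"required":["increments"]}

```bash
mkdir -p pics
python3 - <<'E'
from cell import env
import cv2,numpy as np
o=env.get_obs();print({k:np.round(v,4) for k,v in o.items()})
for n in ["scene","top","wrist"]:
    p,d=env.read_camera(n);cv2.imwrite(f"pics/{n}0.png",p[:,:,::-1]);np.save(f"pics/{n}0.npy",d)
    c=env.get_calibration(n);print(n,{k:np.round(v,4) for k,v in c.items()})
E
```

```text
{'time_s': np.float64(0.0), 'qpos': array([-68.807 ,  18.4403,  -4.0157,  83.1753,   1.296 ,  78.5405,
        -3.2604]), 'joint_velocities': array([ 0.0421, -0.0071,  0.0086,  0.0584,  0.0563, -0.1032, -0.0135]), 'effort': array([ 1.00000e-04, -4.91291e+01, -4.03800e-01, -3.12535e+01,
       -6.39000e-02,  4.38000e-02,  2.00000e-04]), 'tool_pos': array([0.2264, 0.6091, 0.4036]), 'tool_rot': array([1.799933e+02, 1.109000e-01, 6.961670e+01]), 'force': array([ 1.1292,  0.5802, -0.3493]), 'wrist_torque': array([-0.0256,  0.0651, -0.013 ]), 'grip_width': np.float64(0.087)}
scene {'K': array([[360.3806,   0.    , 257.6228],
       [  0.    , 360.3806, 195.0123],
       [  0.    ,   0.    ,   1.    ]]), 'camera_from_world': array([[ 0.8581,  0.5135, -0.0012, -0.4578],
       [ 0.3913, -0.6553, -0.6461, -0.2404],
       [-0.3326,  0.554 , -0.7632,  1.1825],
       [ 0.    ,  0.    ,  0.    ,  1.    ]])}
top {'K': array([[422.7631,   0.    , 257.3506],
       [  0.    , 422.7631, 192.5392],
       [  0.    ,   0.    ,   1.    ]]), 'camera_from_world': array([[-0.0289, -0.9995,  0.0135, -0.102 ],
       [-0.9933,  0.0272, -0.1121,  0.5942],
       [ 0.1116, -0.0167, -0.9936,  1.0418],
       [ 0.    ,  0.    ,  0.    ,  1.    ]])}
wrist {'K': array([[315.1716,   0.    , 254.7942],
       [  0.    , 315.1716, 189.5436],
       [  0.    ,   0.    ,   1.    ]]), 'T_tool_cam': array([[ 1.000e+00, -6.000e-04, -3.000e-04, -1.000e-04],
       [ 7.000e-04,  9.683e-01,  2.496e-01, -6.730e-02],
       [ 1.000e-04, -2.496e-01,  9.683e-01,  2.110e-02],
       [ 0.000e+00,  0.000e+00,  0.000e+00,  1.000e+00]])}
```

View pics/scene0.png

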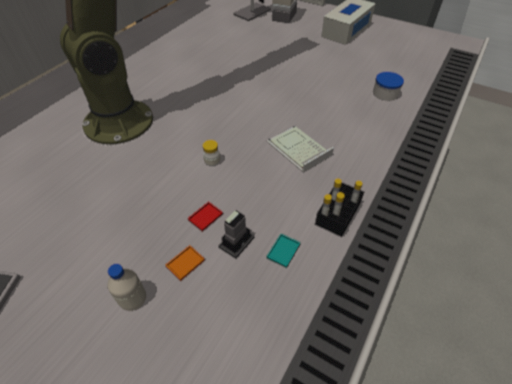

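View pics/top0.png

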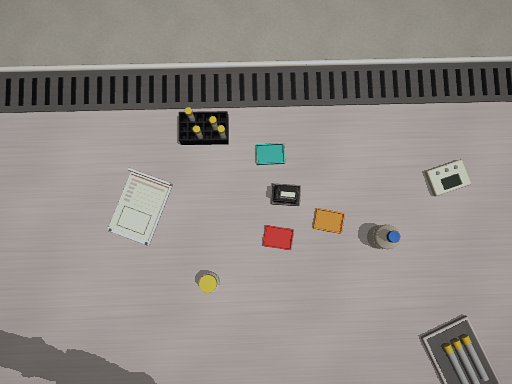

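View pics/wrist0.png

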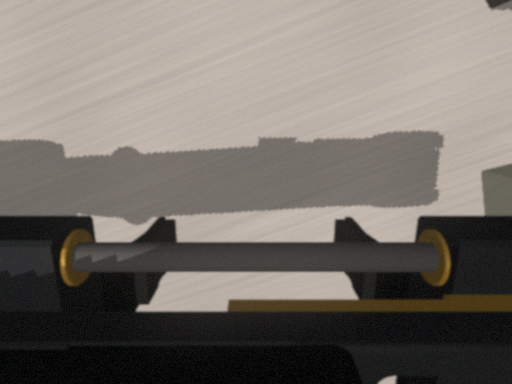

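Run:
```python
import cv2,numpy as np
s=cv2.imread("pics/scene0.png");t=cv2.imread("pics/top0.png")
a=cv2.resize(s[200:270,180:280],(800,560),interpolation=cv2.INTER_CUBIC)
cv2.imwrite("pics/c1.png",a)
b=cv2.resize(t[170:220,250:320],(400,286),interpolation=cv2.INTER_CUBIC)
c=cv2.resize(t[160:250,100:180],(400,450),interpolation=cv2.INTER_CUBIC)
cv2.imwrite("pics/c2.png",np.hstack([np.vstack([b,np.zeros((164,400,3),np.uint8)]),c]))
```

```text
(no output)
```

View pics/c1.png

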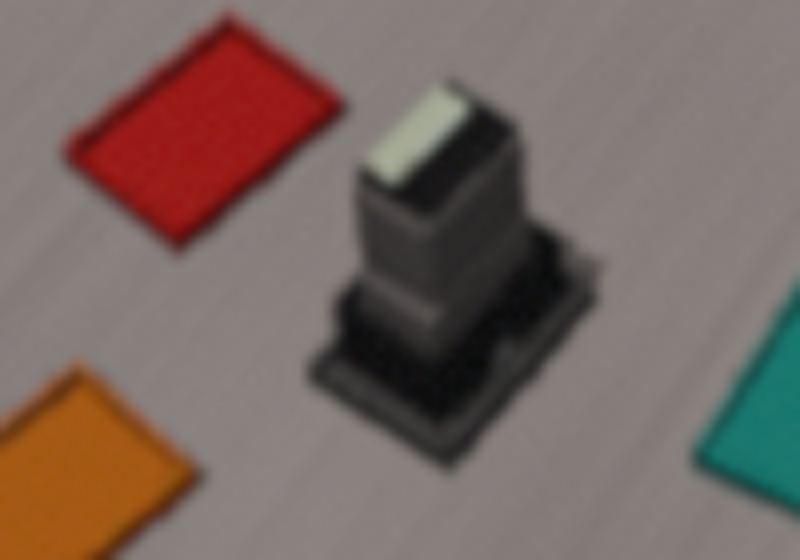

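View pics/c2.png

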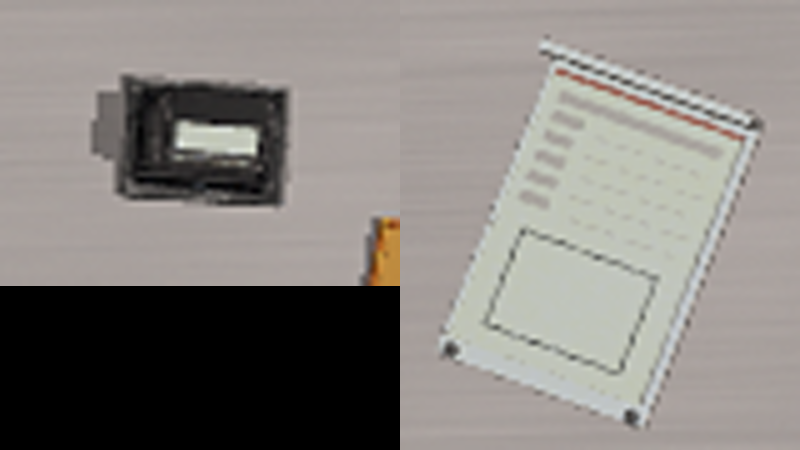

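```bash
cat > h.py <<'E'
import cv2,numpy as np
from cell import env
from scipy.spatial.transform import Rotation as Ro
def cam(n,o=None):
    c=env.get_calibration(n);K=c["K"]
    if n=="wrist":
        o=o or env.get_obs()
        T=np.eye(4);T[:3,:3]=Ro.from_euler("xyz",o["tool_rot"],degrees=True).as_matrix();T[:3,3]=o["tool_pos"]
        return K,T@c["T_tool_cam"]
    return K,np.linalg.inv(c["camera_from_world"])
def ray(K,W,uv,z):
    uv=np.atleast_2d(uv);d=np.c_[(uv[:,0]-K[0,2])/K[0,0],(uv[:,1]-K[1,2])/K[1,1],np.ones(len(uv))]@W[:3,:3].T
    s=(z-W[2,3])/d[:,2];return W[:3,3]+d*s[:,None]
def depthpts(K,W,d):
    v,u=np.mgrid[:384,:512];P=np.stack([(u-K[0,2])/K[0,0]*d,(v-K[1,2])/K[1,1]*d,d],-1)
    return P@W[:3,:3].T+W[:3,3]
def rect(pts):
    (c,s,a)=cv2.minAreaRect((pts[:,:2]*1000).astype(np.float32));return np.array(c)/1000,s,a
E
python3 - <<'E'
from h import *
t=cv2.imread("pics/top0.png");d=np.load("pics/top0.npy");K,W=cam("top")
P=depthpts(K,W,d)
for n,(u,v) in dict(table=(230,210),label=(288,194),pad=(138,215),jar=(208,283),bottle=(392,237)).items(): print(n,P[v,u].round(4))
g=t.max(2)
m=np.zeros_like(g);m[178:210,268:305]=(g[178:210,268:305]<75)
n,l,st,c=cv2.connectedComponentsWithStats(m);i=1+st[1:,4].argmax();ys,xs=np.where(l==i)
print("stand",st[i],rect(ray(K,W,np.c_[xs,ys],.012)))
m=np.zeros_like(g);m[185:203,278:300]=(t.min(2)[185:203,278:300]>130)
ys,xs=np.where(m);print("label",xs.mean(),ys.mean(),rect(ray(K,W,np.c_[xs,ys],.098)),ray(K,W,[xs.mean(),ys.mean()],.098))
# box
hs=cv2.cvtColor(t,cv2.COLOR_BGR2GRAY);r=hs[195:245,110:160];print(r.min())
m=np.zeros_like(g);m[200:240,113:156]=(hs[200:240,113:156]<120)
n,l,st,c=cv2.connectedComponentsWithStats(m,connectivity=8);print(st[1:])
i=1+(st[1:,2]*st[1:,3]).argmax();ys,xs=np.where(l==i)
for z in(.011,.018,.026):print(z,rect(ray(K,W,np.c_[xs,ys],z)))
print(rect(np.c_[xs,ys].astype(float)))
E
```

```text
table [ 0.5512 -0.0464 -0.0026]
label [ 0.5783 -0.1908  0.0985]
pad [0.5438 0.1895 0.0123]
jar [0.3716 0.007  0.0649]
bottle [ 0.469  -0.4239  0.1291]
stand [271 184  29  22 418] (array([ 0.58599078, -0.19111777]), (72.0103759765625, 52.707115173339844), 84.58586120605469)
label 287.6268656716418 193.9402985074627 (array([ 0.57711859, -0.18952788]), (31.81485366821289, 14.617796897888184), 83.20697784423828) [[ 0.57854781 -0.18999648  0.098     ]]
73
[[124 206   1   1   1]
 [132 208   1   1   1]
 [122 210   1   2   2]
 [139 211   1   1   1]
 [120 215   1   1   1]
 [148 223   1   1   1]
 [119 225   1   1   1]
 [146 227   1   2   2]
 [126 228   2   1   2]
 [134 231   1   1   1]
 [144 232   1   2   2]
 [153 234   1   1   1]]
0.011 (array([0.55667029, 0.23087914]), (2.5819084644317627, 0.0), -179.6085662841797)
0.018 (array([0.55612103, 0.22875348]), (2.5653674602508545, 0.0), -179.60842895507812)
0.026 (array([0.55549335, 0.22632413]), (2.5464463233947754, 0.0), -179.60826110839844)
(array([122. , 210.5]), (1000.0, 0.0), -90.0)
```

carry_out:
  increments:
    - [0.301,-0.468,0,-87.6,-1]
    - [0.301,-0.468,0,-87.6,-1]
    - [0.301,-0.468,0,-87.6,-1]
    - [0.301,-0.468,0,-87.6,-1]
    - [0.301,-0.468,0,-87.6,-1]
    - [0.301,-0.468,0,-87.6,-1]
    - [0.301,-0.468,0,-87.6,-1]
    - [0.301,-0.468,0,-87.6,-1]
    - [0.301,-0.468,0,-87.6,-1]
    - [0.301,-0.468,0,-87.6,-1]
    - [0.301,-0.468,0,-87.6,-1]
    - [0.301,-0.468,0,-87.6,-1]
    - [0.301,-0.468,0,-87.6,-1]
    - [0.301,-0.468,0,-87.6,-1]
    - [0.301,-0.468,0,-87.6,-1]
    - [0.301,-0.468,0,-87.6,-1]

```text
time_s: 1.75
tool_pos: [0.5268, 0.143, 0.4047]
tool_rot: [-180.0, 0.0, -17.8]
force: [-0.1, -1.0, -0.1]
grip_width: 0.087
```

Run:
```python
from h import *
o=env.get_obs();print(o["time_s"],o["tool_pos"],o["tool_rot"],o["qpos"],o["force"])
p,d=env.read_camera("wrist");cv2.imwrite("pics/w1.png",p[:,:,::-1]);np.savez("pics/w1.npz",d=d,pos=o["tool_pos"],rot=o["tool_rot"])
```

```text
1.75 [0.52676689 0.14298834 0.40470184] [-1.79990953e+02  1.98330354e-02 -1.78025314e+01] [-40.53006846   5.59038034  24.24274372  98.93177454  -2.38191058
  75.99108032 -33.61460224] [-0.07053421 -0.98995012 -0.1106333 ]
```

View pics/w1.png

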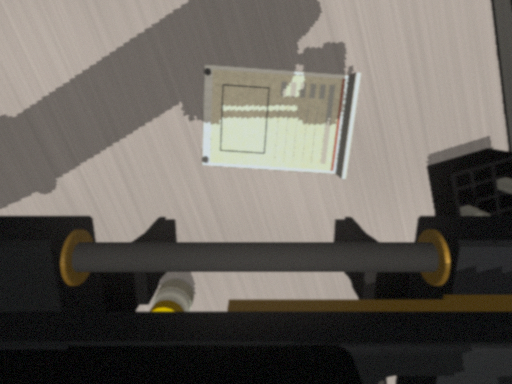

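```bash
cat > box.py <<'E'
from h import *
import sys
f=sys.argv[1]
t=cv2.imread(f"pics/{f}.png");z=np.load(f"pics/{f}.npz");o=dict(tool_pos=z["pos"],tool_rot=z["rot"]);d=z["d"]
K,W=cam("wrist",o);P=depthpts(K,W,d)
g=cv2.cvtColor(t,cv2.COLOR_BGR2GRAY)
# pad height from depth
u0,u1,v0,v1=map(int,sys.argv[2:6])
print("padz med",np.median(P[v0+8:v1-8,u0+8:u1-8,2]))
# each edge: sub-pixel min search along normals; approx box u0..u1,v0..v1
bh=cv2.morphologyEx(g,cv2.MORPH_BLACKHAT,np.ones((7,7),np.uint8)).astype(float)
R=6
def col(uc,vs):
    out=[]
    for v in vs:
        s=bh[v,uc-R:uc+R+1]
        if s.max()>25: 
            w=np.where(s>s.max()*.4,s,0);w[np.abs(np.arange(2*R+1)-s.argmax())>2]=0
            out.append((uc-R+(w*np.arange(2*R+1)).sum()/w.sum(),v))
    return np.array(out)
def row(vc,us):
    out=[]
    for u in us:
        s=bh[vc-R:vc+R+1,u]
        if s.max()>25:
            w=np.where(s>s.max()*.4,s,0);w[np.abs(np.arange(2*R+1)-s.argmax())>2]=0
            out.append((u,vc-R+(w*np.arange(2*R+1)).sum()/w.sum()))
    return np.array(out)
E_=[col(u0,range(v0+8,v1-8)),row(v0,range(u0+8,u1-8)),col(u1,range(v0+8,v1-8)),row(v1,range(u0+8,u1-8))]
L=[]
for e in E_:
    vx,vy,x,y=cv2.fitLine(e.astype(np.float32),cv2.DIST_HUBER,0,.01,.01).ravel();n=np.array([-vy,vx]);L.append((*n,-n@[x,y]));print(len(e),np.abs(e@n-n@[x,y]).std().round(2))
C=[]
for i in range(4):
    c=np.cross(L[i],L[(i+1)%4]);C.append(c[:2]/c[2])
C=np.array(C);print(C.round(1))
for h in(.011,.015,.02,.026):
    w=ray(K,W,C,h)[:,:2];ed=np.roll(w,-1,0)-w
    print(h,w.mean(0).round(4),np.linalg.norm(ed,axis=1).round(4),np.degrees(np.arctan2(ed[:,1],ed[:,0])).round(1))
E
python3 box.py w1 221 268 86 152
```

```text
padz med 0.010250676856217333
39 0.37
31 0.09
50 0.09
31 0.07
[[222.5  84.3]
 [268.5  87.5]
 [263.9 152.7]
 [220.2 149.8]]
0.011 [0.532  0.1994] [0.0519 0.0737 0.0518 0.0738] [ -21.7 -111.5  158.5   68.6]
0.015 [0.5322 0.1995] [0.0514 0.0729 0.0512 0.0731] [ -21.7 -111.5  158.5   68.6]
0.02 [0.5324 0.1996] [0.0507 0.0719 0.0506 0.0721] [ -21.7 -111.5  158.5   68.6]
0.026 [0.5326 0.1998] [0.0498 0.0707 0.0497 0.0709] [ -21.7 -111.5  158.5   68.6]
```

carry_out:
  increments:
    - [0.051,-0.398,0,12,-1]
    - [0.051,-0.398,0,12,-1]
    - [0.051,-0.398,0,12,-1]
    - [0.051,-0.398,0,12,-1]
    - [0.051,-0.398,0,12,-1]
    - [0.051,-0.398,0,12,-1]
    - [0.051,-0.398,0,12,-1]
    - [0.051,-0.398,0,12,-1]
    - [0.051,-0.398,0,12,-1]
    - [0.051,-0.398,0,12,-1]
    - [0.051,-0.398,0,12,-1]

```text
time_s: 2.9
tool_pos: [0.579, -0.2548, 0.4044]
tool_rot: [-179.9, 0.0, -5.9]
force: [0.5, -0.1, -1.0]
grip_width: 0.0871
```

Run:
```python
from h import *
o=env.get_obs();print(o["time_s"],o["tool_pos"],o["tool_rot"],o["qpos"],o["force"])
p,d=env.read_camera("wrist");cv2.imwrite("pics/w2.png",p[:,:,::-1]);np.savez("pics/w2.npz",d=d,pos=o["tool_pos"],rot=o["tool_rot"])
```

```text
2.9 [ 0.57900434 -0.25484816  0.40444776] [-1.79918276e+02  2.20462206e-02 -5.85351096e+00] [-10.14596449  18.94761161  39.96299118  87.12888582 -12.35899267
  78.44820374  24.92407087] [ 0.45828369 -0.12215536 -1.01260011]
```

View pics/w2.png

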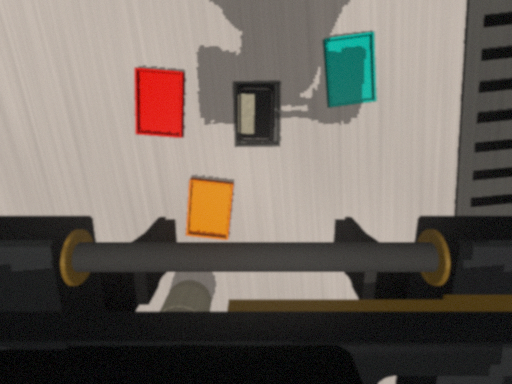

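Run:
```python
from h import *
t=cv2.imread("pics/w2.png")
c=t[70:160,220:295];c=cv2.resize(c,None,fx=6.5,fy=6.5,interpolation=cv2.INTER_CUBIC);cv2.imwrite("pics/w2c.png",np.clip((c/255.)**.5*255,0,255).astype(np.uint8))
z=np.load("pics/w2.npz");o=dict(tool_pos=z["pos"],tool_rot=z["rot"]);K,W=cam("wrist",o);P=depthpts(K,W,z["d"])
Z=P[70:160,220:295,2]
for nm,lo,hi in(("top",.09,.105),("skirt",.03,.045)):
    ys,xs=np.where((Z>lo)&(Z<hi));print(nm,len(ys),np.median(Z[ys,xs]),rect(P[ys+70,xs+220]),P[ys+70,xs+220].mean(0))
g=t.max(2);m=np.zeros_like(g);m[76:152,228:287]=g[76:152,228:287]<75
ys,xs=np.where(m);print("dark",rect(np.c_[xs,ys]/1.))
m[:]=0;m[80:150,232:280]=(t.min(2)[80:150,232:280]>110)
n,l,st,_=cv2.connectedComponentsWithStats(m);print(st)
for i in range(1,n):
    if st[i,4]>100:
        ys,xs=np.where(l==i);print("label",rect(ray(K,W,np.c_[xs,ys],.098)),ray(K,W,[xs.mean(),ys.mean()],.098))
```

```text
top 1540 0.09652246760930056 (array([ 0.58614252, -0.19171214]), (44.081512451171875, 28.977214813232422), 83.60877227783203) [ 0.58616795 -0.19138753  0.09629342]
skirt 428 0.03673027712294094 (array([ 0.58636066, -0.19213193]), (59.69278335571289, 39.27605056762695), 83.3562240600586) [ 0.58901732 -0.18730694  0.03668378]
dark (array([256. , 112.5]), (63000.0, 46000.0), 90.0)
[[     0      0    512    384 195913]
 [   242     94     12     39    440]
 [   232    123     48     27    255]]
label (array([ 0.57961108, -0.19078108]), (32.52091598510742, 9.688743591308594), 83.52930450439453) [[ 0.57943299 -0.19041621  0.098     ]]
label (array([ 0.58475012, -0.21167369]), (23.052738189697266, 42.533653259277344), 83.0771255493164) [[ 0.57898124 -0.21815502  0.098     ]]
```

View pics/w2c.png

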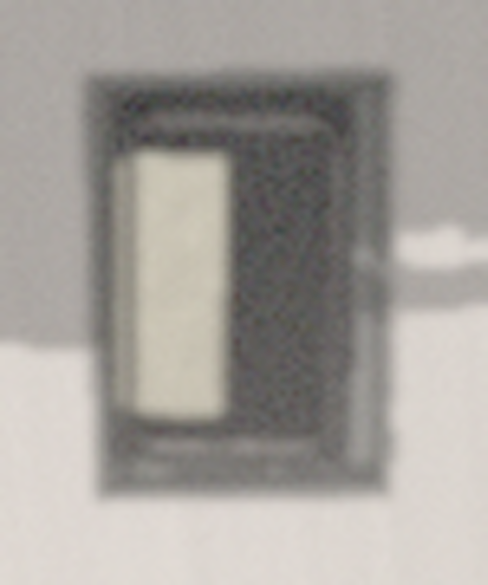

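carry_out:
  increments:
    - [0.008,0.0655,-0.04,-0.5,-1]
    - [0.008,0.0655,-0.095,-0.5,-1]
    - [0.008,0.0655,-0.095,-0.5,-1]
    - [0.008,0.0655,-0.095,-0.5,-1]
    - [0.008,0.0655,-0.095,-0.5,-1]
    - [0.008,0.0655,-0.095,-0.5,-1]
  grip_force: 45

```text
time_s: 3.55
tool_pos: [0.587, -0.1918, 0.3121]
tool_rot: [180.0, -0.2, -6.5]
force: [0.2, -0.3, 0.1]
grip_width: 0.087
```

Run:
```python
from h import *
o=env.get_obs();print(o["time_s"],o["tool_pos"],o["tool_rot"],o["force"])
p,d=env.read_camera("wrist");cv2.imwrite("pics/w3.png",p[:,:,::-1])
```

```text
3.55 [ 0.58702098 -0.19183451  0.31208929] [179.96264933  -0.21162063  -6.48807315] [ 0.18851355 -0.25678102  0.13184329]
```

View pics/w3.png

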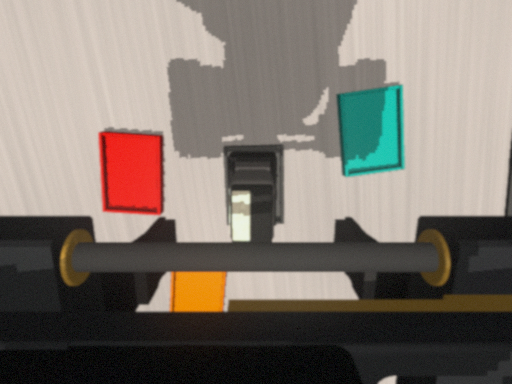

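carry_out:
  increments:
    - [0,0,-0.025,0,-1]
    - [0,0,-0.05,0,-1]
    - [0,0,-0.074,0,-1]
    - [0,0,-0.074,0,-1]
    - [0,0,-0.074,0,-1]
    - [0,0,-0.074,0,-1]

```text
time_s: 4.2
tool_pos: [0.5872, -0.1919, 0.238]
tool_rot: [180.0, -0.2, -6.5]
force: [0.4, -0.3, -0.2]
grip_width: 0.0869
```

Run:
```python
from h import *
o=env.get_obs();print(o["time_s"],o["tool_pos"],o["tool_rot"],o["force"],o["wrist_torque"])
```

```text
4.2 [ 0.58723042 -0.19193937  0.23796075] [179.97464321  -0.19821362  -6.51221267] [ 0.42363812 -0.27210594 -0.22814236] [-0.05993558  0.01203178  0.00922684]
```

carry_out:
  increments:
    - [-0.001,0,-0.001,0,0]
    - [-0.001,0,-0.001,0,0.5]
    - [-0.001,0,-0.001,0,1]
    - [-0.001,0,-0.001,0,1]
    - [-0.001,0,-0.001,0,1]
    - [-0.001,0,-0.001,0,1]
    - [-0.001,0,-0.001,0,1]
    - [-0.001,0,-0.001,0,1]
    - [-0.001,0,-0.001,0,1]
    - [-0.001,0,-0.001,0,1]
  grip_force: 45

```text
time_s: 5.2
tool_pos: [0.5855, -0.1912, 0.2347]
tool_rot: [180.0, -0.0, -6.5]
force: [0.6, -0.5, -1.1]
grip_width: 0.0295
```

Run:
```python
from h import *
o=env.get_obs();print(o["time_s"],o["tool_pos"],o["tool_rot"],o["force"],o["wrist_torque"],o["grip_width"])
p,d=env.read_camera("wrist");cv2.imwrite("pics/w4.png",p[:,:,::-1])
p,d=env.read_camera("top");cv2.imwrite("pics/t4.png",p[:,:,::-1])
```

```text
5.2 [ 0.58548961 -0.19116432  0.23474137] [ 1.79995089e+02 -9.99731584e-03 -6.47796261e+00] [ 0.58351912 -0.51373425 -1.14767766] [-0.09268322 -0.0276106   0.02686817] 0.029499836691590915
```

View pics/w4.png

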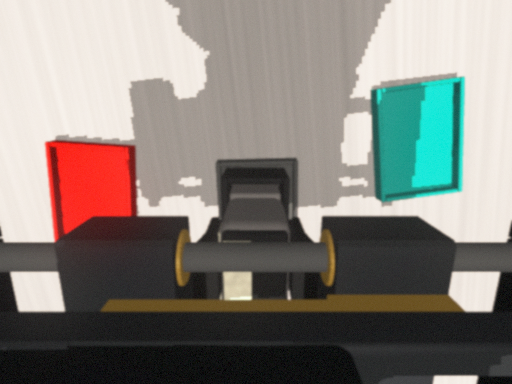

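carry_out:
  increments:
    - [0,0,0.01,0,1]
    - [0,0,0.03,0,1]
    - [0,0,0.06,0,1]
    - [0,0,0.1,0,1]
    - [0,0,0.1,0,1]
    - [0,0,0.1,0,1]
    - [0,0,0.1,0,1]

```text
time_s: 6.0
tool_pos: [0.5848, -0.1908, 0.3336]
tool_rot: [-180.0, 0.1, -6.5]
force: [-1.0, 0.2, -3.1]
grip_width: 0.0299
```

Run:
```python
from h import *
for i in range(3):
    o=env.get_obs();print(o["time_s"],o["tool_pos"],o["tool_rot"],o["force"],o["wrist_torque"],o["grip_width"])
    p,d=env.read_camera("scene")
cv2.imwrite("pics/s5.png",cv2.resize(p[130:290,130:330,::-1],None,fx=3,fy=3))
```

```text
6.0 [ 0.58484049 -0.19084063  0.33361907] [-1.79971212e+02  1.34635948e-01 -6.48202565e+00] [-0.97356803  0.21361122 -3.1162178 ] [-0.09653049  0.15173949 -0.01538741] 0.02993143241576944
6.05 [ 0.58481906 -0.19080669  0.33322652] [-1.79978530e+02  1.69887860e-01 -6.48100101e+00] [ 0.3030989   0.23404906 -1.20155005] [-0.09679511  0.06309491  0.03374717] 0.029738706742636897
6.1 [ 0.58488158 -0.19082566  0.33314459] [-1.79987664e+02  1.75862589e-01 -6.47918180e+00] [ 0.28390511 -0.98879088 -2.73182836] [-0.09846319  0.08630007 -0.04489766] 0.029616335032893844
```

View pics/s5.png

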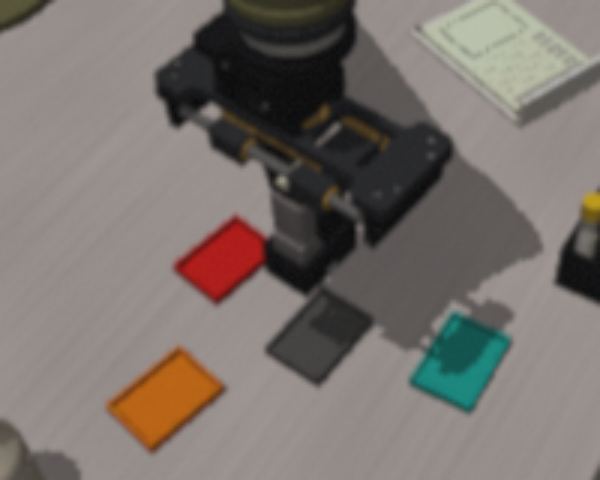

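carry_out:
  increments:
    - [-0.053,0.3905,0,-15,1]
    - [-0.053,0.3905,0,-15,1]
    - [-0.053,0.3905,0,-15,1]
    - [-0.053,0.3905,0,-15,1]
    - [-0.053,0.3905,0,-15,1]
    - [-0.053,0.3905,0,-15,1]
    - [-0.053,0.3905,0,-15,1]
    - [-0.053,0.3905,0,-15,1]
    - [-0.053,0.3905,0,-15,1]
    - [-0.053,0.3905,0,-15,1]
    - [-0.053,0.3905,0,-15,1]
    - [-0.053,0.3905,0,-15,1]
    - [-0.053,0.3905,0,-15,1]

```text
time_s: 7.45
tool_pos: [0.5328, 0.1978, 0.3347]
tool_rot: [180.0, -0.0, -21.6]
force: [-0.4, -0.7, -2.4]
grip_width: 0.0293
```

Run:
```python
from h import *
for n in ("wrist","top","scene"):
    o=env.get_obs();print(o["time_s"],o["tool_pos"],o["tool_rot"],o["force"],o["wrist_torque"],o["grip_width"])
    p,d=env.read_camera(n);cv2.imwrite(f"pics/{n}6.png",p[:,:,::-1])
    if n=="wrist":np.savez("pics/w6.npz",d=d,pos=o["tool_pos"],rot=o["tool_rot"])
```

```text
7.45 [0.53279816 0.19777251 0.33471807] [ 1.79980995e+02 -3.23991707e-03 -2.16345262e+01] [-0.39769565 -0.72411071 -2.37151839] [-0.0703285   0.07512794  0.04101309] 0.02933107723789166
7.5 [0.53275489 0.19801654 0.33478044] [ 1.79992635e+02 -3.76118122e-03 -2.16125429e+01] [ 0.6483704  -0.09816438 -2.3197466 ] [-0.0883294   0.02868692  0.00290187] 0.029921456374884567
7.55 [0.53269429 0.19830826 0.33480975] [ 1.79999607e+02 -3.70305501e-03 -2.15870883e+01] [-0.24467206  0.25523484 -1.92244579] [-0.10069596  0.10194262 -0.03932872] 0.029666362452150263
```

View pics/wrist6.png

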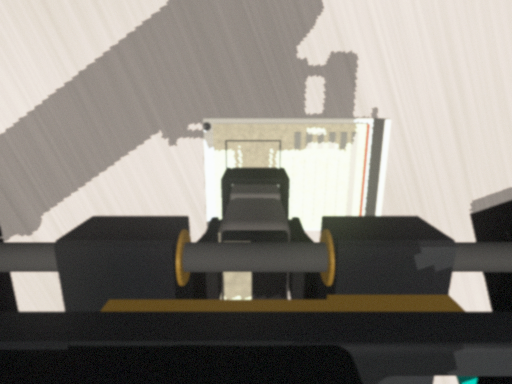

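carry_out:
  increments:
    - [-0.0007,0,-0.02,0,1]
    - [-0.0007,0,-0.04,0,1]
    - [-0.0007,0,-0.06,0,1]
    - [-0.0007,0,-0.06,0,1]
    - [-0.0007,0,-0.06,0,1]
    - [-0.0007,0,-0.06,0,1]
    - [-0.0007,0,-0.06,0,1]
    - [-0.0007,0,-0.06,0,1]

```text
time_s: 8.4
tool_pos: [0.5321, 0.1994, 0.2757]
tool_rot: [-179.9, -0.1, -21.5]
force: [0.7, -0.1, -2.0]
grip_width: 0.0299
```

Run:
```python
from h import *
for n in ("wrist","top","scene"):
    o=env.get_obs();print(o["time_s"],o["tool_pos"],o["tool_rot"],o["force"],o["wrist_torque"],o["grip_width"])
    p,d=env.read_camera(n);cv2.imwrite(f"pics/{n}7.png",p[:,:,::-1])
    if n=="wrist":
        np.savez("pics/w7.npz",d=d,pos=o["tool_pos"],rot=o["tool_rot"]);w=p
    if n=="scene":s=p
a=cv2.resize(w[90:240,180:340,::-1],(480,450),interpolation=cv2.INTER_CUBIC)
b=cv2.resize(s[110:180,255:310,::-1],(314,400),interpolation=cv2.INTER_CUBIC)
cv2.imwrite("pics/c7.png",np.hstack([a,np.pad(b,((0,50),(0,0),(0,0)))]))
```

```text
8.4 [0.53207473 0.19938295 0.27573668] [-1.79924630e+02 -5.98259209e-02 -2.14847723e+01] [ 0.71743324 -0.09354353 -1.9864101 ] [-0.10634838  0.08852945  0.02529859] 0.029858750094291786
8.45 [0.53194501 0.19937688 0.2755199 ] [-1.79942943e+02 -4.17096919e-02 -2.14847918e+01] [ 0.84739874 -0.00567456 -2.59206853] [-0.06380599  0.0848057  -0.05833994] 0.029643398641467957
8.5 [0.53186224 0.19936775 0.27532226] [-1.79960628e+02 -3.17666725e-02 -2.14792042e+01] [ 0.63915437 -0.20521775 -2.31947715] [-0.09343869  0.07551236  0.03622487] 0.029516220293001768
```

View pics/c7.png

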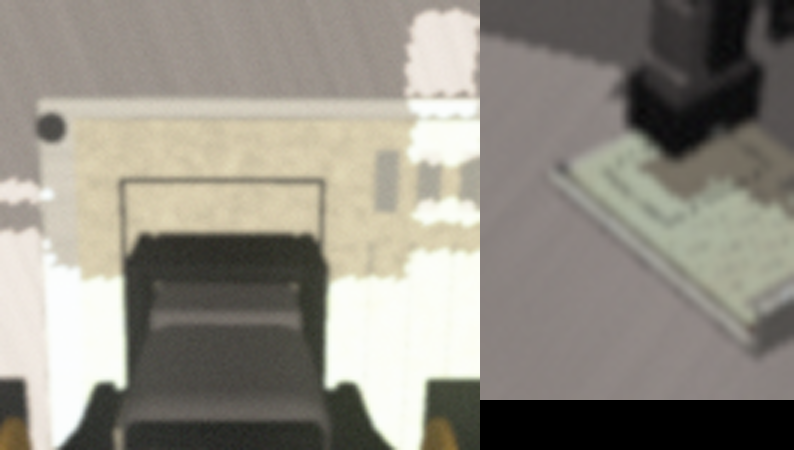

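Run:
```python
from h import *
z=np.load("pics/w7.npz");o=dict(tool_pos=z["pos"],tool_rot=z["rot"]);K,W=cam("wrist",o)
ps=-21.5;R=Ro.from_euler("z",ps,degrees=True).as_matrix()[:2,:2]
for h in(.011,.016,.022):
    e=ray(K,W,[[220.5,150.3],[288.2,150.3]],h);L=np.linalg.norm(e[1]-e[0]);print(h,L, (e.mean(0)[:2]-R@[0,.0365]))
e=ray(K,W,[[225.8,168.7],[287,168.7]],z["pos"][2]-.2307+.034);print(np.linalg.norm(e[1]-e[0]),e.mean(0)[:2]-R@[0,.03],z["pos"])
```

```text
0.011 0.05237619532868773 [0.53270648 0.19937609]
0.016 0.05130163123624113 [0.53294696 0.19997247]
0.022 0.05001215432530505 [0.53323554 0.20068811]
0.03463355162524722 [0.5356146  0.20342303] [0.53207473 0.19938295 0.27573668]
```

Run:
```python
from h import *
z=np.load("pics/w7.npz");o=dict(tool_pos=z["pos"],tool_rot=z["rot"]);K,W=cam("wrist",o)
ps=-21.5;R=Ro.from_euler("z",ps,degrees=True).as_matrix()[:2,:2]
e=ray(K,W,[[225.8,168.7],[287,168.7]],z["pos"][2]-.2307);print(np.linalg.norm(e[1]-e[0]),e.mean(0)[:2]-R@[0,.03],z["pos"])
t=cv2.imread("pics/wrist7.png")
```

```text
0.041336602749419804 [0.53344777 0.19740986] [0.53207473 0.19938295 0.27573668]
```

carry_out:
  increments:
    - [-0.0005,0.0008,-0.003,0,1]
    - [-0.0005,0.0008,-0.006,0,1]
    - [-0.0005,0.0008,-0.009,0,1]
    - [-0.0005,0.0008,-0.012,0,1]
    - [-0.0005,0.0008,-0.015,0,1]
    - [-0.0005,0.0008,-0.017,0,1]
    - [-0.0005,0.0008,-0.017,0,1]
    - [-0.0005,0.0008,-0.017,0,1]
    - [-0.0005,0.0008,-0.017,0,1]

```text
time_s: 9.45
tool_pos: [0.5313, 0.2001, 0.258]
tool_rot: [-180.0, -0.0, -21.5]
force: [-0.1, 0.1, -1.7]
grip_width: 0.0297
```

```bash
cat > st.py <<'E'
from h import *
F=[];Pz=[]
for i in range(6):
    o=env.get_obs();F.append(o["force"]);Pz.append(o["tool_pos"]);env.read_camera("top")
print(o["time_s"],"pos",np.mean(Pz,0).round(5),Pz[-1].round(5),"rot",o["tool_rot"].round(2),"F",np.mean(F,0).round(2),np.std(F,0).round(2),"T",o["wrist_torque"].round(3))
E
python3 st.py
```

```text
9.7 pos [0.5313  0.2001  0.25793] [0.53125 0.2001  0.25789] rot [-1.7999e+02 -1.0000e-02 -2.1490e+01] F [-0.13  0.08 -2.03] [0.52 0.49 0.5 ] T [-0.124  0.099  0.042]
```

carry_out:
  increments:
    - [0,0,-0.001,0,1]
    - [0,0,-0.002,0,1]
    - [0,0,-0.003,0,1]
    - [0,0,-0.004,0,1]
    - [0,0,-0.005,0,1]
    - [0,0,-0.006,0,1]
    - [0,0,-0.007,0,1]
    - [0,0,-0.008,0,1]
    - [0,0,-0.008,0,1]

```text
time_s: 10.65
tool_pos: [0.5312, 0.2001, 0.2496]
tool_rot: [180.0, 0.0, -21.5]
force: [-0.6, -1.0, -1.1]
grip_width: 0.0298
```

```bash
python3 st.py
```

```text
10.9 pos [0.53123 0.20008 0.24975] [0.53127 0.20012 0.24986] rot [-1.800e+02 -1.000e-02 -2.148e+01] F [-0.06 -0.04 -2.  ] [0.63 0.55 0.56] T [-0.091  0.078  0.031]
```

Bottom near 0.019, still no contact.

carry_out:
  increments:
    - [0,0,-0.001,0,1]
    - [0,0,-0.002,0,1]
    - [0,0,-0.003,0,1]
    - [0,0,-0.003,0,1]

```text
time_s: 11.35
tool_pos: [0.5311, 0.2001, 0.2465]
tool_rot: [180.0, 0.0, -21.5]
force: [-0.5, 0.3, -1.7]
grip_width: 0.0298
```

```bash
python3 st.py
```

```text
11.6 pos [0.53122 0.20007 0.24672] [0.53127 0.20008 0.24684] rot [-1.800e+02 -1.000e-02 -2.149e+01] F [-0.17  0.25 -2.33] [0.45 0.15 0.54] T [-0.091  0.039  0.003]
```

carry_out:
  increments:
    - [0,0,-0.001,0,1]
    - [0,0,-0.002,0,1]
    - [0,0,-0.003,0,1]
    - [0,0,-0.003,0,1]

```text
time_s: 12.05
tool_pos: [0.5312, 0.2, 0.2436]
tool_rot: [180.0, 0.0, -21.5]
force: [0.7, 0.7, -1.5]
grip_width: 0.0299
```

```bash
python3 st.py
```

```text
12.3 pos [0.53122 0.20008 0.24373] [0.53127 0.2001  0.24384] rot [-1.800e+02 -1.000e-02 -2.148e+01] F [ 0.23  0.34 -2.09] [0.35 0.45 0.42] T [-0.086  0.107 -0.011]
```

carry_out:
  increments:
    - [0,0,-0.0007,0,1]
    - [0,0,-0.0014,0,1]
    - [0,0,-0.002,0,1]
    - [0,0,-0.002,0,1]

```text
time_s: 12.75
tool_pos: [0.5313, 0.2001, 0.242]
tool_rot: [-180.0, 0.0, -21.5]
force: [0.1, -0.0, 0.2]
grip_width: 0.03
```

```bash
python3 st.py
```

```text
13.0 pos [0.53127 0.20009 0.24196] [0.53126 0.20008 0.24195] rot [-180.     -0.    -21.48] F [-0.47  0.21 -0.01] [0.67 0.19 0.13] T [-0.17   0.334 -0.019]
```

carry_out:
  increments:
    - [0,0,-0.0004,0,1]
    - [0,0,-0.0008,0,1]
    - [0,0,-0.0012,0,1]
    - [0,0,-0.0016,0,1]
    - [0,0,-0.002,0,1]
    - [0,0,-0.002,0,1]

```text
time_s: 13.65
tool_pos: [0.5313, 0.2001, 0.2399]
tool_rot: [-180.0, -0.0, -21.5]
force: [-2.0, -0.6, 2.9]
grip_width: 0.0295
```

```bash
python3 st.py
```

```text
13.9 pos [0.53128 0.2001  0.23986] [0.53126 0.20011 0.23984] rot [-1.800e+02 -1.000e-02 -2.148e+01] F [-1.49 -0.36  3.49] [0.51 0.45 0.8 ] T [-0.197  0.531  0.024]
```

carry_out:
  increments:
    - [0,0,-0.0004,0,1]
    - [0,0,-0.0008,0,1]
    - [0,0,-0.0012,0,1]
    - [0,0,-0.0016,0,1]
    - [0,0,-0.002,0,1]
    - [0,0,-0.0024,0,1]
    - [0,0,-0.0028,0,1]
    - [0,0,-0.0032,0,1]
    - [0,0,-0.0032,0,1]

```text
time_s: 14.85
tool_pos: [0.5313, 0.2001, 0.2367]
tool_rot: [-180.0, -0.0, -21.5]
force: [-1.5, -1.3, 5.3]
grip_width: 0.0295
```

```bash
python3 st.py
```

```text
15.1 pos [0.53128 0.2001  0.23672] [0.53129 0.2001  0.23673] rot [-1.7999e+02 -1.0000e-02 -2.1490e+01] F [-1.64 -0.6   5.18] [0.46 0.4  0.41] T [-0.158  0.619  0.032]
```

carry_out:
  increments:
    - [0,0,-0.0002,0,1]
    - [0,0,-0.0004,0,1]
    - [0,0,-0.0006,0,1]
    - [0,0,-0.0008,0,1]
    - [0,0,-0.001,0,1]
    - [0,0,-0.001,0,1]

```text
time_s: 15.75
tool_pos: [0.5313, 0.2001, 0.2359]
tool_rot: [-180.0, -0.0, -21.5]
force: [-1.8, -0.7, 6.9]
grip_width: 0.0298
```

```bash
python3 st.py
```

```text
16.0 pos [0.5313  0.20007 0.23589] [0.53128 0.20009 0.23588] rot [-179.99   -0.    -21.49] F [-2.38 -0.86  6.77] [0.46 0.16 0.52] T [-0.313  0.708  0.016]
```

carry_out:
  increments:
    - [0,0,-0.0001,0,1]
    - [0,0,-0.0002,0,1]
    - [0,0,-0.0003,0,1]
    - [0,0,-0.0004,0,1]
    - [0,0,-0.0004,0,1]

```text
time_s: 16.55
tool_pos: [0.5313, 0.2001, 0.2358]
tool_rot: [-180.0, 0.0, -21.5]
force: [-2.6, -1.1, 8.7]
grip_width: 0.0296
```

```bash
python3 st.py
```

```text
16.8 pos [0.53133 0.20007 0.23578] [0.53133 0.20009 0.23579] rot [-179.99    0.    -21.48] F [-2.82 -1.28  8.09] [0.28 0.33 0.47] T [-0.308  0.894 -0.002]
```

carry_out:
  increments:
    - [0,0,-0.0002,0,1]
    - [0,0,-0.0004,0,1]
    - [0,0,-0.0006,0,1]
    - [0,0,-0.0008,0,1]
    - [0,0,-0.0008,0,1]

```text
time_s: 17.35
tool_pos: [0.5314, 0.2, 0.2355]
tool_rot: [-180.0, 0.0, -21.5]
force: [-4.2, -0.6, 12.3]
grip_width: 0.0296
```

```bash
python3 st.py
```

```text
17.6 pos [0.53138 0.20003 0.23552] [0.53138 0.20003 0.23553] rot [-1.7998e+02  1.0000e-02 -2.1490e+01] F [-4.15 -1.61 11.91] [0.65 0.61 0.31] T [-0.457  1.238 -0.017]
```

carry_out:
  increments:
    - [0,0,-0.0001,0,1]
    - [0,0,-0.0002,0,1]
    - [0,0,-0.0002,0,1]
    - [0,0,-0.0002,0,1]
    - [0,0,-0.0002,0,1]
    - [0,0,-0.0002,0,1]
    - [0,0,-0.0002,0,1]
    - [0,0,-0.0002,0,1]
    - [0,0,-0.0002,0,1]
    - [0,0,-0.0002,0,1]
    - [0,0,-0.0002,0,1]

```text
time_s: 18.75
tool_pos: [0.5314, 0.2, 0.2354]
tool_rot: [-180.0, 0.0, -21.5]
force: [-3.8, -1.8, 12.1]
grip_width: 0.0299
```

```bash
python3 st.py
```

```text
19.0 pos [0.53139 0.20003 0.23545] [0.53138 0.20002 0.23546] rot [-1.7997e+02  2.0000e-02 -2.1490e+01] F [-4.6  -1.76 12.52] [0.4  0.44 0.33] T [-0.517  1.365  0.039]
```

carry_out:
  increments:
    - [0,0,0.0002,0,1]
    - [0,0,0.0004,0,1]
    - [0,0,0.0006,0,1]
    - [0,0,0.0008,0,1]
    - [0,0,0.001,0,1]
    - [0,0,0.0012,0,1]
    - [0,0,0.0014,0,1]
    - [0,0,0.0016,0,1]
    - [0,0,0.0018,0,1]
    - [0,0,0.002,0,1]
    - [0,0,0.0023,0,1]
    - [0,0,0.0026,0,1]
    - [0,0,0.003,0,1]
    - [0,0,0.0034,0,1]
    - [0,0,0.0038,0,1]
    - [0,0,0.0042,0,1]
    - [0,0,0.0046,0,1]
    - [0,0,0.005,0,1]

```text
time_s: 20.85
tool_pos: [0.5313, 0.2001, 0.2392]
tool_rot: [-180.0, -0.0, -21.5]
force: [-1.8, -0.3, 2.7]
grip_width: 0.0297
```

carry_out:
  increments:
    - [0,0,0.0006,0,1]
    - [0,0,0.0012,0,1]
    - [0,0,0.0018,0,1]
    - [0,0,0.0024,0,1]
    - [0,0,0.003,0,1]
    - [0,0,0.004,0,1]
    - [0,0,0.005,0,1]
    - [0,0,0.007,0,1]
    - [0,0,0.01,0,1]
    - [0,0,0.014,0,1]
    - [0,0,0.02,0,1]
    - [0,0,0.03,0,1]
    - [0,0,0.045,0,1]
    - [0,0,0.06,0,1]
    - [0,0,0.06,0,1]
    - [0,0,0.06,0,1]
    - [0,0,0.06,0,1]

```text
time_s: 22.55
tool_pos: [0.5309, 0.2, 0.2988]
tool_rot: [180.0, 0.0, -21.5]
force: [-0.2, 0.7, -3.2]
grip_width: 0.03
```

```bash
python3 st.py
python3 - <<'E'
from h import *
p,d=env.read_camera("scene")
cv2.imwrite("pics/s8.png",cv2.resize(p[90:190,230:350,::-1],(720,600),interpolation=cv2.INTER_CUBIC))
E
```

```text
22.8 pos [0.53096 0.20002 0.29857] [0.53107 0.20003 0.29862] rot [ 1.7995e+02  3.0000e-02 -2.1490e+01] F [ 0.02 -0.01 -2.4 ] [0.35 0.42 0.59] T [-0.084  0.05  -0.05 ]
```

View pics/s8.png

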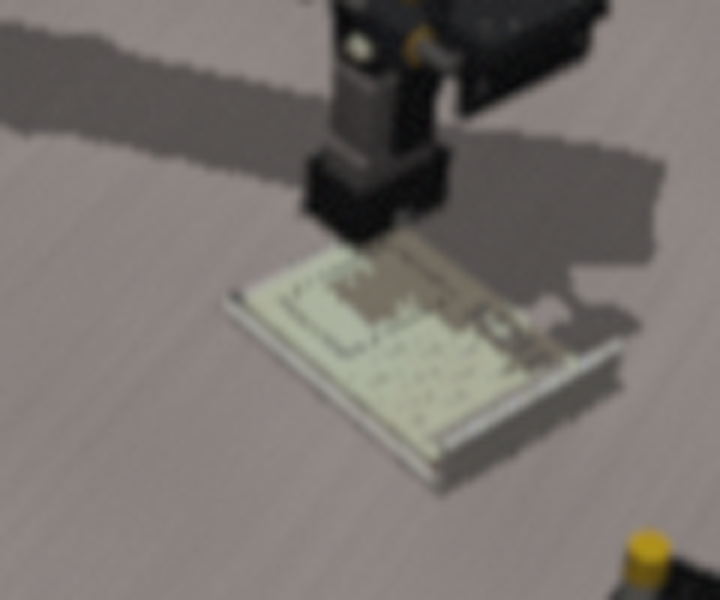

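carry_out:
  increments:
    - [0,0,0.0356,0,1]
    - [0.0542,-0.3913,0.0356,15,1]
    - [0.0542,-0.3913,0.0356,15,1]
    - [0.0542,-0.3913,0.0356,15,1]
    - [0.0542,-0.3913,0.0356,15,1]
    - [0.0542,-0.3913,0.0356,15,1]
    - [0.0542,-0.3913,0.0356,15,1]
    - [0.0542,-0.3913,0.0356,15,1]
    - [0.0542,-0.3913,0.0356,15,1]
    - [0.0542,-0.3913,0.0356,15,1]
    - [0.0542,-0.3913,0.0356,15,1]
    - [0.0542,-0.3913,0.0356,15,1]
    - [0.0542,-0.3913,0.0356,15,1]
    - [0.0542,-0.3913,0.0356,15,1]
    - [0.0542,-0.3913,0.0356,15,1]

```text
time_s: 24.4
tool_pos: [0.5856, -0.1901, 0.3349]
tool_rot: [-180.0, -0.0, -6.4]
force: [-0.3, 0.3, -2.0]
grip_width: 0.0297
```

```bash
python3 st.py
python3 - <<'E'
from h import *
o=env.get_obs()
p,d=env.read_camera("wrist");cv2.imwrite("pics/w9.png",p[:,:,::-1]);np.savez("pics/w9.npz",d=d,pos=o["tool_pos"],rot=o["tool_rot"])
p,d=env.read_camera("top");cv2.imwrite("pics/t9.png",p[:,:,::-1])
E
```

```text
24.65 pos [ 0.58553 -0.19065  0.33487] [ 0.58547 -0.19108  0.33487] rot [-1.80e+02 -1.00e-02 -6.47e+00] F [ 0.15  0.04 -2.44] [0.63 0.44 0.28] T [-0.113  0.047 -0.017]
```

View pics/w9.png

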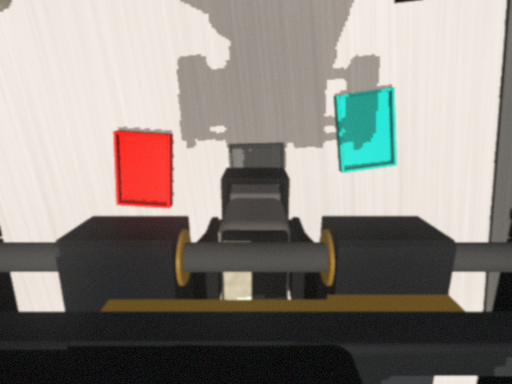

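View pics/t9.png

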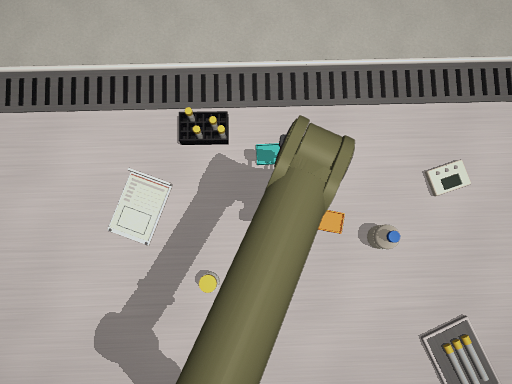

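carry_out:
  increments:
    - [0,0,-0.025,0,1]
    - [0,0,-0.05,0,1]
    - [0,0,-0.07,0,1]
    - [0,0,-0.08,0,1]
    - [0,0,-0.085,0,1]
    - [0,0,-0.085,0,1]
    - [0,0,-0.088,0,1]
    - [0,0,-0.091,0,1]
    - [0,0,-0.094,0,1]
    - [0,0,-0.096,0,1]
    - [0,0,-0.098,0,1]
    - [0,0,-0.098,0,1]

```text
time_s: 26.0
tool_pos: [0.5853, -0.1911, 0.2365]
tool_rot: [-180.0, 0.0, -6.5]
force: [0.9, -0.9, -2.3]
grip_width: 0.0295
```

```bash
python3 st.py
```

```text
26.25 pos [ 0.58544 -0.19121  0.23677] [ 0.58551 -0.19122  0.23694] rot [ 1.80e+02 -2.00e-02 -6.48e+00] F [ 0.37 -0.33 -2.45] [0.53 0.52 0.43] T [-0.106  0.025  0.007]
```

carry_out:
  increments:
    - [0,0,-0.0005,0,1]
    - [0,0,-0.001,0,1]
    - [0,0,-0.0015,0,1]
    - [0,0,-0.002,0,1]
    - [0,0,-0.002,0,1]

```text
time_s: 26.8
tool_pos: [0.5854, -0.1912, 0.2347]
tool_rot: [180.0, -0.0, -6.5]
force: [0.9, -0.4, -2.4]
grip_width: 0.0295
```

```bash
python3 st.py
```

```text
27.05 pos [ 0.58544 -0.19122  0.23476] [ 0.58542 -0.19122  0.23475] rot [180.    -0.    -6.49] F [ 0.08 -0.02 -2.09] [0.78 0.43 0.35] T [-0.101  0.049  0.025]
```

carry_out:
  increments:
    - [0,0,-0.0004,0,1]
    - [0,0,-0.0008,0,1]
    - [0,0,-0.001,0,1]
    - [0,0,-0.001,0,1]

```text
time_s: 27.5
tool_pos: [0.5854, -0.1913, 0.2341]
tool_rot: [-180.0, -0.0, -6.5]
force: [-0.9, 0.8, 1.9]
grip_width: 0.0297
```

```bash
python3 st.py
```

```text
27.75 pos [ 0.58545 -0.19125  0.23398] [ 0.58547 -0.19122  0.23391] rot [ 1.80e+02 -1.00e-02 -6.48e+00] F [-1.39  0.52  2.11] [0.33 0.63 0.38] T [ 0.079  0.483 -0.021]
```

carry_out:
  increments:
    - [0,0,0.0005,0,1]
    - [0,0,0.0005,0,1]
    - [0,0,0.0005,0,0.4]
    - [0,0,0.0005,0,0]
    - [0,0,0.0005,0,-0.5]
    - [0,0,0.0005,0,-1]
    - [0,0,0.0005,0,-1]
    - [0,0,0.0005,0,-1]
    - [0,0,0.0005,0,-1]
    - [0,0,0.0005,0,-1]
  grip_force: 20

```text
time_s: 28.8
tool_pos: [0.5854, -0.1912, 0.2343]
tool_rot: [180.0, -0.0, -6.5]
force: [0.0, -0.4, -0.2]
grip_width: 0.0778
```

```bash
python3 st.py
python3 - <<'E'
from h import *
print(env.get_obs()["grip_width"])
p,d=env.read_camera("wrist");cv2.imwrite("pics/w10.png",p[:,:,::-1])
E
```

```text
29.05 pos [ 0.58543 -0.19121  0.23429] [ 0.58544 -0.19118  0.23428] rot [180.    -0.    -6.48] F [ 0.02 -0.02 -0.02] [0.36 0.25 0.64] T [-0.097  0.05  -0.023]
0.08673627824056292
```

View pics/w10.png

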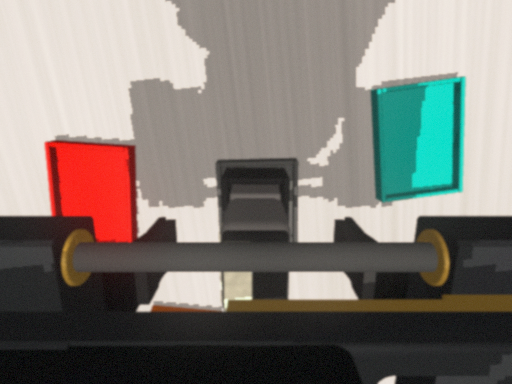

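Released; the stamp stands in the stand. Retreat straight up, then shift so the wrist camera sees it as before.

carry_out:
  increments:
    - [0,0,0.02,0,-1]
    - [0,0,0.05,0,-1]
    - [0,0,0.09,0,-1]
    - [0,0,0.13,0,-1]
    - [0,0,0.17,0,-1]
    - [-0.008,-0.0655,0.17,0,-1]
    - [-0.008,-0.0655,0.17,0,-1]
    - [-0.008,-0.0655,0.17,0,-1]
    - [-0.008,-0.0655,0.17,0,-1]
    - [-0.008,-0.0655,0.17,0,-1]

```text
time_s: 30.15
tool_pos: [0.5781, -0.255, 0.4038]
tool_rot: [-179.9, 0.0, -6.4]
force: [0.4, 0.2, -0.0]
grip_width: 0.0872
```

```bash
python3 st.py
python3 - <<'E'
from h import *
o=env.get_obs();p,d=env.read_camera("wrist");cv2.imwrite("pics/w11.png",p[:,:,::-1])
K,W=cam("wrist",o);P=depthpts(K,W,d);Z=P[60:170,210:305,2]
for nm,lo,hi in(("top",.09,.105),("skirt",.03,.045)):
    ys,xs=np.where((Z>lo)&(Z<hi));print(nm,len(ys),np.median(Z[ys,xs]),rect(P[ys+60,xs+210]))
s,_=env.read_camera("scene");t,_=env.read_camera("top")
t0=cv2.imread("pics/top0.png")[:,:,::-1]
cv2.imwrite("pics/s11.png",np.hstack([cv2.resize(s[150:290,80:380,::-1],(700,327)) ]))
a=cv2.resize(t[100:300,100:420,::-1],(560,350))
cv2.imwrite("pics/t11.png",a)
E
```

```text
30.4 pos [ 0.57797 -0.25529  0.40395] [ 0.57776 -0.25581  0.40413] rot [-1.7998e+02  1.0000e-02 -6.4000e+00] F [-0.2   0.38 -0.01] [0.36 0.6  0.35] T [-0.085  0.069  0.016]
top 1552 0.09654092038216863 (array([ 0.58592432, -0.19162155]), (43.92387008666992, 28.46953582763672), 84.154296875)
skirt 442 0.03667789919273026 (array([ 0.58574237, -0.19180107]), (59.26243209838867, 40.02640151977539), 83.53862762451172)
```

View pics/s11.png

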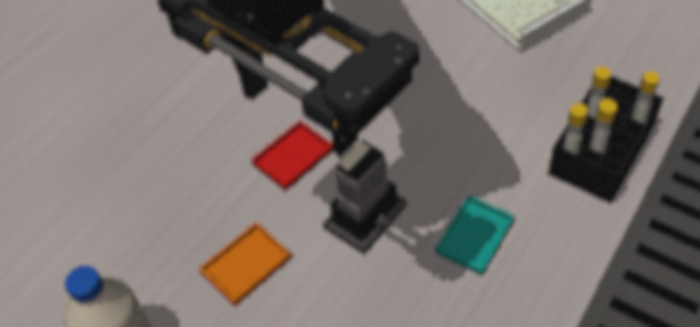

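View pics/w11.png

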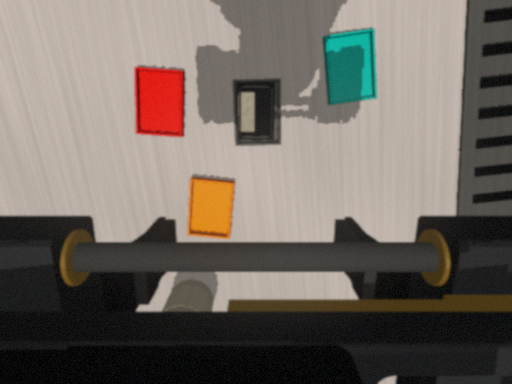

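View pics/t11.png

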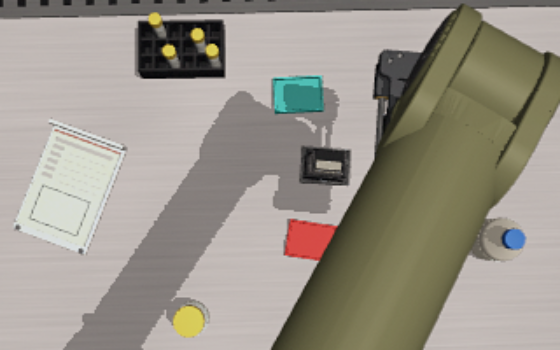

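Run:
```python
from cell import env
print(env.sign_off(), env.get_obs()["time_s"])
```

```text
the job is handed in; nothing more can be done
the job is handed in; nothing more can be done
```

I stamped the top slip inside its printed box, put the stamp back upright in its steel stand, and handed the job in at about 30.5 s. One thing I could not confirm is the mark itself. No mark shows on the slip in the last overhead picture, and I don't know whether the simulation draws one. That the slip was stamped therefore rests on the force and position readings.

**Stamping**
- **Alignment:** the tool centre was within about 1.5 mm of the measured box centre and square to it, with the label side towards the foot. One reading of the skirt's lower edge put the stamp about 2 mm from the tool centre, which is within the camera tolerance. I corrected by under 1 mm before pressing.
- **Contact:** touch came with the underside about 11 mm above the table, so the pad is about 5 mm thick.
- **Push:** the wrist force, less the stamp's hanging weight, read about 14 to 15 N for over a second. The average of each check stayed below 15 N.
- **Side force:** a sideways force of up to about 5 N built up during the press. The tool moved sideways by only about 0.1 mm, and I unloaded it slowly before lifting straight up.

**Final checks**
- **Stamp in its stand:** it is upright and released. Its heights match those at the start, and its position is within about 1 mm.
- **Arm:** the gripper is fully open and clear, and the wrist force is about zero.
- **Bystanders:** rack, bottle and jar look unmoved in the last pictures. I judged this by eye and did not measure it.

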